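# Scrape out the flash gutter of an open book mould

### The arm

A 6-joint arm with a two-finger parallel gripper is mounted at the origin on the work surface. World frame = base frame: x ahead of the robot, y to its left, z up, the work surface at z = 0. Lengths are in m, angles in rad, forces in N, time in s.
With the tool pointing down it reaches from about 0.35 to 0.775 m from the base axis. Payload 7.3 kg.
Tool frame: the origin (TCP) lies at the very end of the fingers, on their centre line; the grasp point (between the pads) lies 19 mm behind it; z points along the fingers, y is the line along which they close (so a half turn about z gives the same grasp; the last joint's range is limited). The gripper opens to 92 mm and grips with 3 to 60 N. Pads are 19 mm wide; open, the fingers measure 130 mm over their backs; the gripper's body (75 mm by 190 mm) begins 47 mm behind the grasp point.
Start: joints at [-1.308, 0.342, 1.524, -0, 1.275, -0.146], TCP at [0.209, -0.482, 0.227] pointing down, gripper open.
Joint ranges: [-2.53, 2.53], [-0.77, 2.02], [0.04, 2.7], [-1, 4.14], [0.28, 2.66], [-3.11, 3.11]. Speed limits (rad/s): [2.57, 2.57, 3.14, 3.14, 3.14, 3.14].

### API

Orientations are given as [roll, pitch, yaw] about the fixed x, y, z axes, in that order (R = Rz(yaw) Ry(pitch) Rx(roll)).
In Python, from cell import telemetry, eyes, job gives the robot as it stands.
- The arm moves only by the tool apply_moves, never from a script. Its arguments are lists of equal length, an entry for each row: "delta_pos": the shift along the world's x, y, z each as a share of 0.4 m, from -1 to 1, a list of three; "dr": the turn, a rotation vector about the world's x, y, z each as a share of 0.5 rad, from -1 to 1, a list of three; "jaw": the opening, from 0 (shut) to 1 (fully open). A call has 1 to 8 rows; each row is the pose to reach, as a shift and turn from the pose commanded when the call began; what a row does not reach only later rows make up. A row lasts 1/12 s, in which the tool goes at most 41.7 mm and 7.16 degrees, less where a joint would pass 70% of its speed; a pose out of reach is approached as far as the arm can. A call with a number of a shift or a turn outside -1 to 1 is refused whole. A call with a gripper value outside its range is refused whole. The fingers move at their own pace and stop on an object; "force" is the grip in N (left out, the last holds). Time passes only in rows, so rows that repeat a pose let the fingers close. It gives the time, the measured TCP pose, the force, the opening and the grip force at its end, in the units of the state.
- telemetry.observe(): the state, without advancing time (a new reading comes with each control period).
- eyes.read_camera(name): name is "scene" or "top"; returns the picture (400x640x3 uint8, red, green, blue); there is no depth.
- eyes.camera_model(name): a dict with "vertical_fov" (degrees; the focal length in pixels is half the picture's height over the tangent of half this angle, whatever the lens; pixels are square), "cx", "cy" (the principal point, pixels), "rvec" (rotation vector, rad) and "tvec" (3), from world to camera coordinates, as OpenCV has them. Camera axes: x right, y down, z forward; pixel columns grow to the right and rows downward; lengths in m; the calibration is good to about 2 mm. A picture is of the moment at which its call begins. camera_model takes no time and is no camera call.
- job.hand_in(): hands the job in; it is judged then, once.
The state is a dict: "time": time; "qpos": joint angles; "qvel": joint speeds; "joint_efforts": joint torques, N m; "tool_pos": TCP position; "tool_rot": TCP orientation; "contact_force": force on the tool from outside, world axes, zero at the start; "torque": the same for the moment, N m; "opening": finger opening in m; "grip_force": force on a finger pad.
Only numpy, scipy, OpenCV 4.12 (cv2) and the standard library are available. Lean on these libraries where they do the work, as an engineer would, in place of code of your own. Each camera call takes 0.05 s, during which the arm holds its last target. There are 200 camera calls.

### The job

Take the square-handled scraper from the tool block and clean out the mould's gutter: set its tip on the gutter floor at the corner by the square dowel block and, leaning the scraper 20 to 50 degrees from upright to keep your hand clear of the open mould half, draw it lightly along the hinge side, round the corner and along the near end into the next corner. Keep the tip bearing on the gutter floor in one unbroken pass, no faster than about 5 cm a second and bearing lightly, with roughly half a kilo of pressure; set it down gently, and do not touch the cores, knock the open half or disturb the other things on the bench. Then stand the scraper back in the hole it came from and let go.

Things in the scene. Friction and masses are not known exactly. Their poses are not given: they have to be found in the camera images.
- scraper: square-handled scraper, 126 mm long, under 0.2 kg. Origin at the end of its tip, z up its axis, x and y square to the handle's flats. From the tip: straight round brass shank 6 mm thick with an 8 mm ball end, 0 to 56 mm; round brass collar 28 mm across, 56 to 66 mm; plain wooden handle 24 x 24 mm, 66 to 126 mm. Starts upright in any of the block's holes, collar on the block's top
- scraper_tip (a point): the end of the scraper's ball tip (4 mm radius), on its axis; the same point as its origin
- toolblock: fixed wooden block 220 x 56 x 70 mm with three square holes 17 mm wide, 64 mm deep, in a row along its x axis (at x = -75, 0, 75 mm), a tool standing in each. Origin at the centre of its underside, z up
- mould: land plate of the lower half of an aluminium book mould, fixed; its flat top face, the land, is 58 mm above the bench. Origin at bench height, z up, x along the hinge, y towards the hinge. It covers x = -115 to 115, y = -70 to 85 mm. A gutter 18 mm wide with upright walls runs as a rectangle round the cores: centre lines x = +-75, y = 64 and y = -46 mm
- base_plate: the plate under the land plate, which forms the gutter's floor, with the plank board beneath it (board x = -145 to 145, y = -103 to 113 mm); fixed; same origin and axes as the mould. The floor is hand-dressed: anywhere from 4 to 16 mm below the land, straight but not level (up to 4 mm rise or fall along a leg), different each time: find it and follow it by feel. Rigid, plain metal friction
- cores: fifteen polished steel cores on the lower half, 16 mm thick, 14 mm high above the land, at x = -48, -24, 0, 24, 48 and y = 28, 4, -20 mm of the mould (same origin and axes as the mould). Not to be touched
- gutter_start (a point): start: gutter centre line, at land height, in the corner by the square steel dowel block (mould x = 75, y = 64 mm). The dowel block is 24 mm wide, 10 mm high, at mould x = 100, y = 64 mm; the other corners have round bushes
- gutter_corner (a point): first corner, nearer the robot: gutter centre line at land height (mould x = -75, y = 64 mm)
- gutter_end (a point): finish: next corner, at the near end away from the hinge: gutter centre line at land height (mould x = -75, y = -46 mm)
- upper_half (a joint): hinge of the upper mould half, a plate 230 mm along the hinge, 155 mm high, 30 mm thick: 0 closed, 1.57 upright; it starts at 1.47 to 1.57, so may overhang a little. Hinge line at mould y = 85, z = 58 mm: its face stands 21 mm beside the hinge-side gutter. A stiff friction hinge (4 N m) holds it
- upper_edge (a point): middle of the upper half's free (top) edge, on its inner face
- pick: pick with a round turned wooden handle, standing in the tool block, 130 mm long (bystander; origin at its tip)
- tee_tool: tool with a T-shaped wooden handle 46 mm wide, standing in the tool block, 119 mm long (bystander; origin at its tip)
- release_bottle: closed white bottle, 64 mm across, 190 mm high (bystander; origin under its base)
- paste_jar: jar with a steel lid, 72 mm across, 75 mm high (bystander; origin under its base)
- spanner: steel spanner 170 mm long lying on the bench (bystander)
- brush: brush 190 mm long lying on the bench (bystander)
- pin_cup: steel cup, 84 mm across, 85 mm high (bystander; origin under its base)

How it is judged:
By the outcome, as a careful person would: the job done as asked, in the order asked, and still so for the second after the job is handed in, with the robot touching nothing.
It also fails if it takes over 72 s, if anything falls off the work surface, if the arm or the gripper's body presses on something with over 40 N, if the wrist force passes 120 N, or if a joint passes its speed limit or range.

## Working session

There is one attempt and no reset: what is moved stays moved. The work goes in short steps, Python scripts to look and compute and a tool call to move; the robot and the scene stay as the last step left them, time stands still between calls to the robot, and variables do not carry over. Pictures are saved under pics/ and viewed, at most 12 in all, crops included, and the job is handed in when it is done.

Besides the shell and the picture viewer there is one more tool, called by a JSON object that holds its "method" and its "body". apply_moves: Moves the arm, as the interface text tells. Its arguments: {"type":"object","properties":{"delta_pos":{"type":"array"},"dr":{"type":"array"},"jaw":{"type":"array"},"force":{"type":"number"}},"required":["delta_pos","dr","jaw"]}

```bash
mkdir -p pics; ls; python3 - <<'E'
from cell import telemetry, eyes, job
import cv2
s=telemetry.observe(); print({k:(v if not hasattr(v,'tolist') else v.tolist()) for k,v in s.items()})
for n in("scene","top"):
    im=eyes.read_camera(n); cv2.imwrite(f"pics/{n}0.png",im[:,:,::-1]); print(n,eyes.camera_model(n))
E
```

```text
pics
{'time': 0.0, 'qpos': [-1.307995924439911, 0.3427257730302243, 1.525038059262274, -1.6123153324074162e-05, 1.275410695101976, -0.1459725223020454], 'qvel': [-0.0004180145191874995, 0.001266059095375626, 0.00028835400208500437, 0.00029748788571123697, 0.0003279319718138458, -0.0009542350519524028], 'joint_efforts': [-0.0009108413905778434, -43.12413811683655, -24.421634674072266, 0.07174278376623988, 0.05602792021818459, -0.00011183205060660839], 'tool_pos': [0.2085972404227542, -0.4813204315681294, 0.22603604733736507], 'tool_rot': [-3.1400253605501316, -0.00021483740619920866, 0.4087774620923472], 'contact_force': [-0.20275250991954774, 0.7003641655946967, 0.5197376500306099], 'torque': [0.042598740582977024, 0.007057780293660998, 0.014394530159334668], 'grip_force': 0.0, 'opening': 0.09189209246459253}
scene {'vertical_fov': 51.93970939346249, 'cx': 316.2544976191232, 'cy': 204.22034140623344, 'rvec': array([ 1.44878369,  1.88727829, -0.94700755]), 'tvec': array([ 0.08114602, -0.23861568,  1.49431813])}
top {'vertical_fov': 52.21372227010883, 'cx': 312.23145070627277, 'cy': 195.79710661827582, 'rvec': array([ 2.12149267, -2.13672791,  0.16934593]), 'tvec': array([0.04170929, 0.50957836, 0.96413946])}
```

View pics/scene0.png

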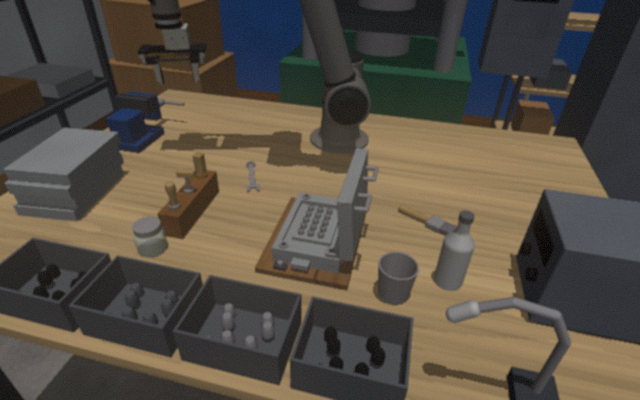

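View pics/top0.png

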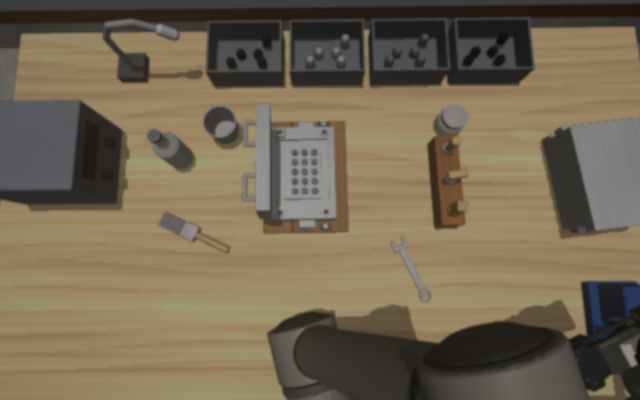

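The scene view shows the block at about (190,200) with three tools and the mould at about (320,230). In the top view the block is at about (447,182), the mould plate at about (300,175), and the open half at its left at (264,160).

```bash
cat > h.py <<'E'
import cv2,numpy as np
from cell import telemetry, eyes, job
def cam(n):
    m=eyes.camera_model(n); f=200/np.tan(np.radians(m["vertical_fov"])/2)
    return np.array([[f,0,m["cx"]],[0,f,m["cy"]],[0,0,1]]),cv2.Rodrigues(np.array(m["rvec"]))[0],np.array(m["tvec"])
def ray(n,uv):
    K,R,t=cam(n); d=R.T@np.linalg.inv(K)@np.array([uv[0],uv[1],1.]); return -R.T@t,d
def plane(n,uv,z):
    c,d=ray(n,uv); return c+d*(z-c[2])/d[2]
def proj(n,p):
    K,R,t=cam(n); q=K@(R@np.array(p)+t); return q[:2]/q[2]
def tri(uvs,uvt):
    (c1,d1),(c2,d2)=ray("scene",uvs),ray("top",uvt)
    a=np.linalg.lstsq(np.array([d1,-d2]).T,c2-c1,rcond=None)[0]
    p,q=c1+a[0]*d1,c2+a[1]*d2; return (p+q)/2,np.linalg.norm(p-q)
E
python3 - <<'E'
import cv2,numpy as np
from h import *
t=cv2.imread("pics/top0.png"); s=cv2.imread("pics/scene0.png")
r=lambda im,x0,y0,w,h,k:cv2.resize(im[y0:y0+h,x0:x0+w],None,fx=k,fy=k,interpolation=cv2.INTER_CUBIC)
g=lambda im:np.clip(im.astype(float)*1.6,0,255).astype(np.uint8)
A=r(t,235,95,125,145,4); B=r(t,420,95,70,145,4)
cv2.imwrite("pics/c1.png",g(np.hstack([A,B])))
C=r(s,150,140,80,100,5); D=r(s,255,145,125,140,4)
C=cv2.copyMakeBorder(C,0,60,0,0,cv2.BORDER_CONSTANT)
cv2.imwrite("pics/c2.png",g(cv2.resize(np.hstack([C[:560],D]),None,fx=.88,fy=.88)))
print(plane("top",(447,182),.07),plane("top",(305,175),.058), ray("top",(0,0))[0],ray("scene",(0,0))[0])
print(cam("top")[1])
E
```

```text
[ 0.53639093 -0.28681588  0.07      ] [0.55923825 0.05534087 0.058     ] [0.34104815 0.02899065 1.03625304] [1.33271351 0.24376448 0.6789421 ]
[[-0.00629446 -0.99992813 -0.01020408]
 [-0.98583745  0.00791524 -0.16751679]
 [ 0.16758552  0.00900513 -0.98581641]]
```

View pics/c1.png

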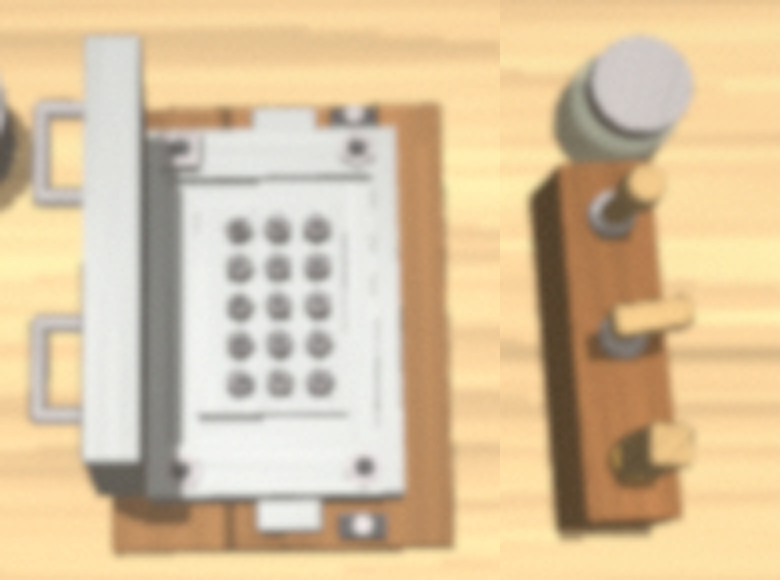

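View pics/c2.png

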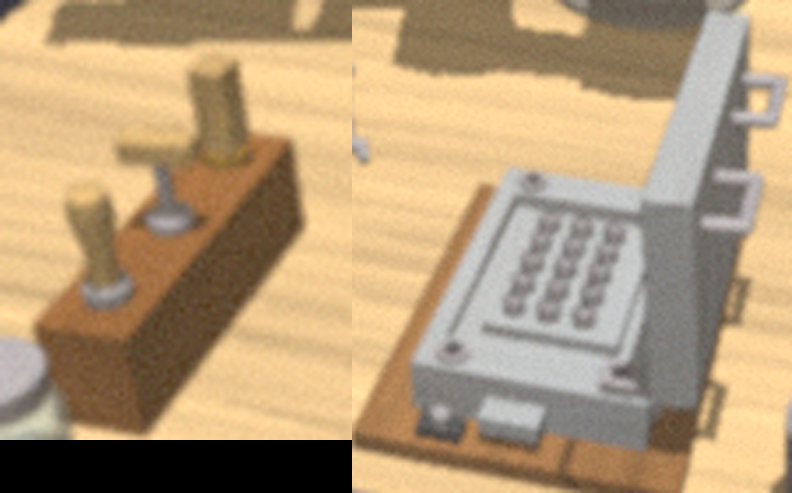

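The crops show the mould's far-hinge dowel block at top-image pixel (281,133), the 5x3 cores around (305,172), and the square scraper handle at the block's robot-side end, with its top near (463,207). The lens looks undistorted, and mould x is about world +x.

```bash
python3 - <<'E'
from h import *
im={n:np.mean([eyes.read_camera(n).astype(float) for _ in range(6)],0) for n in("scene","top")}
for n in im: cv2.imwrite(f"pics/avg_{n}.png",im[n][:,:,::-1])
# cores: rough grid from estimated pose, refine by dark-blob centroids
def cores(n,poly):
    g=cv2.GaussianBlur(im[n].mean(2).astype(np.float32),(0,0),.7)
    g=cv2.resize(g,None,fx=4,fy=4,interpolation=cv2.INTER_CUBIC)
    x0,y0,x1,y1=poly; r=g[y0*4:y1*4,x0*4:x1*4]
    th,_=cv2.threshold(r.astype(np.uint8),0,255,cv2.THRESH_OTSU)
    m=(r<th).astype(np.uint8); k,l,st,c=cv2.connectedComponentsWithStats(m)
    out=[(*(((c[i]-1.5)/4)+[x0,y0]),st[i][4]/16) for i in range(1,k) if 10<st[i][4]/16<90]
    return np.array(out),th
for n,b in(("top",(289,146,323,197)),("scene",(292,194,336,242))):
    o,th=cores(n,b); print(n,th,len(o)); 
    for q in o: print(q.round(2),plane(n,q[:2],.072)[:2].round(4))
U=lambda n,x,y,w,h,k:np.clip(cv2.resize(im[n][y:y+h,x:x+w,::-1],None,fx=k,fy=k,interpolation=cv2.INTER_CUBIC)*1.6,0,255).astype(np.uint8)
A=U("top",445,193,33,50,12);B=U("scene",180,145,33,50,12)
cv2.imwrite("pics/c3.png",np.hstack([A,B])[:600])
E
```

```text
top 120.0 15
[304.   152.43  38.75] [0.6125 0.0572]
[313.78 152.28  40.5 ] [0.6127 0.0333]
[294.36 152.53  38.  ] [0.6125 0.0808]
[294.44 162.    38.44] [0.5887 0.0805]
[304.12 161.8   37.06] [0.589 0.057]
[313.91 161.67  37.  ] [0.5891 0.0332]
[304.3  171.45  36.12] [0.5649 0.0566]
[314.05 171.41  36.56] [0.5648 0.033 ]
[294.58 171.67  37.75] [0.5646 0.0802]
[304.45 181.06  37.5 ] [0.5412 0.0563]
[314.33 180.83  36.06] [0.5415 0.0325]
[294.68 181.19  37.56] [0.5411 0.0799]
[304.57 190.59  34.38] [0.5178 0.0561]
[314.62 190.59  36.88] [0.5176 0.032 ]
[294.82 190.85  34.94] [0.5174 0.0796]
scene 105.0 2
[292.91 200.4   22.06] [ 0.5148 -0.0149]
[302.8  239.57  65.25] [0.6549 0.0513][ WARN:0@5.048] global loadsave.cpp:1063 imwrite_ Unsupported depth image for selected encoder is fallbacked to CV_8U.
```

View pics/c3.png

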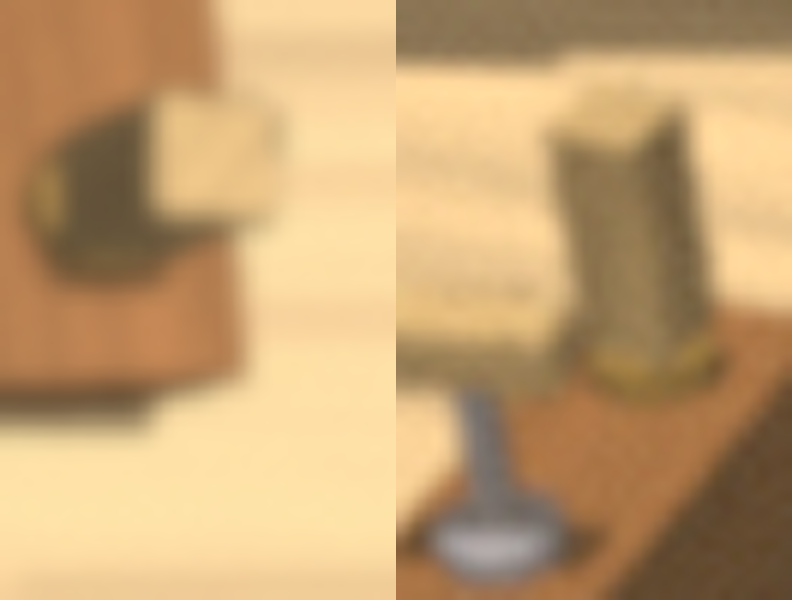

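The handle top is a near-axis-aligned square centred at about (462.2,205.7) in top and (197.9,154.1) in scene. The collar rests on the block.

```bash
python3 - <<'E'
from h import *
f=lambda u,v,x,y:((u+.5)/12-.5+x,(v+.5)/12-.5+y)
c=f(212,158,445,193); s=f(221,115,180,145)
print("handle top tri",tri(s,c),"top@.14",plane("top",c,.14),"scene@.14",plane("scene",s,.14))
for q in((152,93),(280,97),(268,226),(148,218)): print(plane("top",f(*q,445,193),.14)[:2].round(4))
# collar in scene: ellipse rim centre of top at z=.08 approx crop(653,365)
print("collar scene@.08",plane("scene",f(258,352,180,145),.08), "proj of upright axis top", proj("top",[*plane("top",c,.14)[:2],.08]))
# block edge at z=.07
a,b=plane("top",f(212,0,445,193),.07),plane("top",f(245,375,445,193),.07); print("block edge",a,b,np.degrees(np.arctan2(*(a-b)[1::-1])))
P=[]
im=cv2.imread("pics/avg_top.png").astype(np.float32)
g=cv2.resize(cv2.GaussianBlur(im.mean(2),(0,0),.7),None,fx=4,fy=4,interpolation=cv2.INTER_CUBIC)[146*4:197*4,289*4:323*4]
k,l,st,cc=cv2.connectedComponentsWithStats((g<120).astype(np.uint8))
W=np.array([plane("top",(cc[i]-1.5)/4+[289,146],.072)[:2] for i in range(1,k) if 10<st[i][4]/16<90])
W=W[np.argsort(-W[:,0])].reshape(5,3,2); W=np.array([r[np.argsort(-r[:,1])] for r in W])
M=np.array([[(x,y) for y in(.028,.004,-.02)] for x in(.048,.024,0,-.024,-.048)])
A,_=cv2.estimateAffinePartial2D(M.reshape(-1,2),W.reshape(-1,2)); print(A,np.hypot(*A[:,0]),np.degrees(np.arctan2(A[1,0],A[0,0])))
cen=W.mean((0,1)); yaw=np.arctan2(A[1,0],A[0,0]); R=np.array([[np.cos(yaw),-np.sin(yaw)],[np.sin(yaw),np.cos(yaw)]])
o=cen-R@[0,.004]; print("mould origin",o)
for n,p in(("start",(.075,.064)),("corner",(-.075,.064)),("end",(-.075,-.046)),("dowel",(.1,.064)),("pc1",(.115,-.07)),("pc2",(-.115,-.07))):
    w=o+R@p; print(n,w.round(4),proj("top",[*w,.058]).round(1),proj("scene",[*w,.058]).round(1))
# observed: plate corners top crop
for u,v in((395,128),(405,495),(183,152),(364,467)): print("obs top",235+u/4,95+v/4)
for x in(48,-48):
  for y in (28,-20): print("core",x,y,proj("scene",[*(o+R@np.array([x,y])/1000),.072]).round(1))
E
```

```text
handle top tri (array([ 0.46860222, -0.29430022,  0.13805815]), np.float64(0.00109466041692321)) top@.14 [ 0.46852865 -0.29415099  0.14      ] scene@.14 [ 0.47184532 -0.29169487  0.14      ]
[ 0.4807 -0.2839]
[ 0.4798 -0.3074]
[ 0.4558 -0.3035]
[ 0.4575 -0.2817]
collar scene@.08 [ 0.47447945 -0.2907848   0.08      ] proj of upright axis top [453.23870166 209.36631766]
block edge [ 0.51033386 -0.32154415  0.07      ] [ 0.43525687 -0.32294691  0.07      ] 1.070409099823727
[[ 0.98907498 -0.01125135  0.56506444]
 [ 0.01125135  0.98907498  0.05260313]] 0.9891389744525245 0.6517474525518238
mould origin [0.56506493 0.05255969]
start [0.6393 0.1174] [279.9 143.7] [332.6 245.1]
corner [0.4893 0.1157] [280.2 203.4] [344.7 207.5]
end [0.4906 0.0057] [325.6 202.5] [303.2 200.9]
dowel [0.6643 0.1177] [279.9 134.1] [330.3 252.3]
pc1 [ 0.6809 -0.0161] [333.4 127.2] [270.9 246.2]
pc2 [ 0.4509 -0.0187] [335.9 218.7] [298.5 191.3]
obs top 333.75 127.0
obs top 336.25 218.75
obs top 280.75 133.0
obs top 326.0 211.75
core 48 28 [320.1 230.4]
core 48 -20 [300.2 227. ]
core -48 28 [328.9 206.9]
core -48 -20 [310.4 203.9]
```

{"method": "apply_moves", "body": {"delta_pos": [[0.08,0.06,0],[0.18,0.13,0],[0.28,0.2,0],[0.38,0.27,0],[0.48,0.34,0],[0.57,0.41,0],[0.63,0.455,0],[0.65,0.47,0]], "dr": [[0,0,0.12],[0,0,0.25],[0,0,0.4],[0,0,0.55],[0,0,0.7],[0,0,0.85],[0,0,0.95],[0,0,1]], "jaw": [0.55,0.55,0.55,0.55,0.55,0.55,0.55,0.55]}}

```text
time: 1.37
tool_pos: [0.471, -0.2914, 0.2268]
tool_rot: [3.141, -0.001, 0.913]
contact_force: [-0.2, 0.1, -0.0]
opening: 0.0508
grip_force: 0.0
```

{"method": "apply_moves", "body": {"delta_pos": [[0,0,0],[0,0,0],[0,0,0],[0,0,0],[0,0,0],[0,0,0],[0,0,0],[0,0,0]], "dr": [[0,0,0.15],[0,0,0.35],[0,0,0.55],[0,0,0.75],[0,0,0.9],[0,0,1],[0,0,1],[0,0,1]], "jaw": [0.55,0.55,0.55,0.55,0.55,0.55,0.55,0.55]}}

```text
time: 2.03
tool_pos: [0.4687, -0.2938, 0.2267]
tool_rot: [3.141, 0.0, 1.407]
contact_force: [-0.3, -0.4, 0.0]
opening: 0.0501
grip_force: 0.0
```

{"method": "apply_moves", "body": {"delta_pos": [[0,0,-0.03],[0,0,-0.06],[0,0,-0.08],[0,0,-0.08],[0,0,-0.08]], "dr": [[0,0,0.12],[0,0,0.24],[0,0,0.24],[0,0,0.24],[0,0,0.24]], "jaw": [0.55,0.55,0.55,0.55,0.55]}}

```text
time: 2.45
tool_pos: [0.4686, -0.2937, 0.1946]
tool_rot: [-3.141, -0.0, 1.526]
contact_force: [0.2, -0.1, -0.2]
opening: 0.0503
grip_force: 0.0
```

```bash
python3 - <<'E'
from h import *
s=telemetry.observe(); p=s["tool_pos"]; print(s["time"],p,s["tool_rot"],s["opening"])
U=lambda n,x,y,w,h,k:np.clip(cv2.resize(eyes.read_camera(n)[y:y+h,x:x+w,::-1],None,fx=k,fy=k,interpolation=cv2.INTER_CUBIC).astype(float)*1.6,0,255).astype(np.uint8)
pt,ps=proj("top",p),proj("scene",p); print(pt,ps)
A=U("top",420,150,80,100,5);B=U("scene",150,95,80,100,5)
cv2.imwrite("pics/c4.png",np.hstack([A,B]))
E
```

```text
2.45 [ 0.46863779 -0.29368872  0.1945762 ] [-3.14108489e+00 -4.88922823e-04  1.52635708e+00] 0.050287122381534016
[471.22666816 201.88776087] [194.72951635 134.91093042]
```

View pics/c4.png

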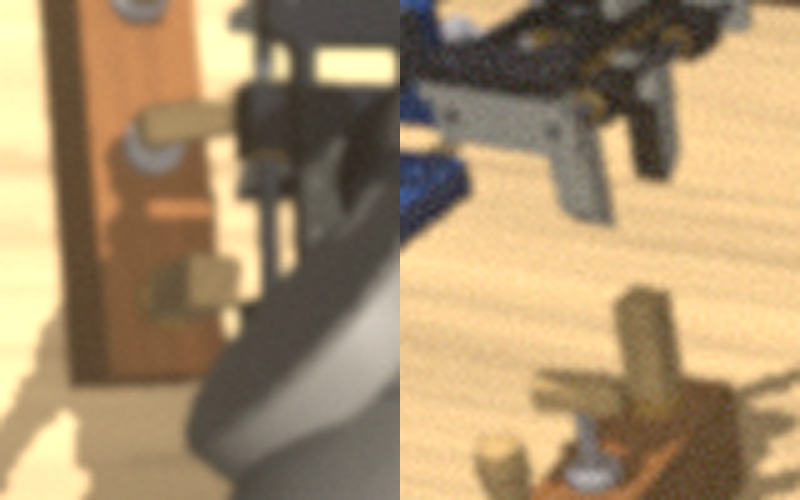

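In the scene view the fingertips straddle a point at about (193.6,134), against (194.7,134.9) predicted, with the handle at (197.9,154). So I shift about 2 mm in x and 1 mm in y, then descend.

{"method": "apply_moves", "body": {"delta_pos": [[0.002,0.001,-0.02],[0.005,0.003,-0.06],[0.005,0.003,-0.1],[0.005,0.003,-0.14],[0.005,0.003,-0.18],[0.005,0.003,-0.22],[0.005,0.003,-0.25],[0.005,0.003,-0.268]], "dr": [[0,0,0],[0,0,0],[0,0,0],[0,0,0],[0,0,0],[0,0,0],[0,0,0],[0,0,0]], "jaw": [0.55,0.55,0.55,0.55,0.55,0.55,0.55,0.55]}}

```text
time: 3.22
tool_pos: [0.4703, -0.2921, 0.086]
tool_rot: [-3.14, -0.001, 1.528]
contact_force: [-0.8, 0.5, -1.0]
opening: 0.0504
grip_force: 0.0
```

{"method": "apply_moves", "body": {"delta_pos": [[0,0,0],[0,0,0],[0,0,0],[0,0,0],[0,0,0],[0,0,0],[0,0,0],[0,0,0]], "dr": [[0,0,0],[0,0,0],[0,0,0],[0,0,0],[0,0,0],[0,0,0],[0,0,0],[0,0,0]], "jaw": [0.4,0.35,0.32,0.3,0.28,0.26,0.25,0.24], "force": 10}}

```text
time: 3.88
tool_pos: [0.4708, -0.2928, 0.088]
tool_rot: [3.141, 0.001, 1.529]
contact_force: [-1.8, -0.5, 3.9]
opening: 0.0242
grip_force: 10.0
```

{"method": "apply_moves", "body": {"delta_pos": [[0,0,0],[0,0,0],[0,0,0],[0,0,0.003],[0,0,0.01]], "dr": [[0,0,0],[0,0,0],[0,0,0],[0,0,0],[0,0,0]], "jaw": [0.2,0.1,0.05,0,0], "force": 45}}

```text
time: 4.3
tool_pos: [0.4704, -0.2921, 0.091]
tool_rot: [-3.141, -0.001, 1.529]
contact_force: [-0.3, 1.0, -1.4]
opening: 0.0239
grip_force: 44.9
```

```bash
python3 - <<'E'
from h import *
s=telemetry.observe(); print({k:np.round(v,4) for k,v in s.items() if k not in("joint_efforts","qvel")})
E
```

```text
{'time': np.float64(4.3), 'qpos': array([-6.9430e-01,  5.3620e-01,  1.6218e+00,  4.0000e-04,  9.8490e-01,
       -6.5240e-01]), 'tool_pos': array([ 0.4704, -0.2921,  0.091 ]), 'tool_rot': array([-3.1407e+00, -1.0000e-03,  1.5287e+00]), 'contact_force': array([-0.3421,  0.9807, -1.3822]), 'torque': array([ 0.0505, -0.085 ,  0.0455]), 'grip_force': np.float64(44.9305), 'opening': np.float64(0.0239)}
```

Gripped, and weighing about 1.4 N. Next I lift clear, carry it over and lean it.

{"method": "apply_moves", "body": {"delta_pos": [[0,0,0.02],[0,0,0.06],[0,0,0.11],[0,0,0.17],[0,0,0.23],[0,0,0.29],[0,0,0.33],[0,0,0.35]], "dr": [[0,0,0],[0,0,0],[0,0,0],[0,0,0],[0,0,0],[0,0,0],[0,0,0],[0,0,0]], "jaw": [0,0,0,0,0,0,0,0]}}

```text
time: 4.97
tool_pos: [0.4715, -0.293, 0.2345]
tool_rot: [3.138, 0.002, 1.529]
contact_force: [0.5, -0.6, -1.3]
opening: 0.0236
grip_force: 44.9
```

{"method": "apply_moves", "body": {"delta_pos": [[0.01,0.02,0],[0.03,0.06,0],[0.06,0.12,0],[0.09,0.19,0],[0.12,0.26,0],[0.15,0.33,0],[0.18,0.39,0],[0.21,0.45,0]], "dr": [[0.02,0,0],[0.06,0,0],[0.11,0,0],[0.17,0,0],[0.23,0,0],[0.29,0,0],[0.35,0,0],[0.4,0,0]], "jaw": [0,0,0,0,0,0,0,0]}}

```text
time: 5.63
tool_pos: [0.5548, -0.1094, 0.2297]
tool_rot: [-3.129, -0.204, 1.528]
contact_force: [-0.4, -0.2, -2.0]
opening: 0.0236
grip_force: 44.9
```

{"method": "apply_moves", "body": {"delta_pos": [[0.03,0.06,0],[0.06,0.13,0],[0.1,0.2,0],[0.13,0.27,0],[0.16,0.34,0],[0.19,0.4,0],[0.205,0.435,0],[0.21,0.446,0]], "dr": [[0.06,0,0],[0.12,0,0],[0.18,0,0],[0.24,0,0],[0.3,0,0],[0.36,0,0],[0.39,0,0],[0.4,0,0]], "jaw": [0,0,0,0,0,0,0,0]}}

```text
time: 6.3
tool_pos: [0.6384, 0.0689, 0.2296]
tool_rot: [-3.12, -0.402, 1.526]
contact_force: [0.2, 0.6, -1.8]
opening: 0.0236
grip_force: 44.9
```

{"method": "apply_moves", "body": {"delta_pos": [[0,0,-0.02],[0,0,-0.05],[0,0,-0.08],[0,0,-0.12],[0,0,-0.15],[0,0,-0.158],[0,0,-0.158],[0,0,-0.158]], "dr": [[0,0,0],[0,0,0],[0,0,0],[0,0,0],[0,0,0],[0,0,0],[0,0,0],[0,0,0]], "jaw": [0,0,0,0,0,0,0,0]}}

```text
time: 6.97
tool_pos: [0.6388, 0.0654, 0.1685]
tool_rot: [-3.124, -0.4, 1.525]
contact_force: [-0.6, -0.5, -1.4]
opening: 0.0238
grip_force: 44.9
```

```bash
python3 - <<'E'
from h import *
s=telemetry.observe(); p=s["tool_pos"]; print({k:np.round(v,4) for k,v in s.items() if k not in("joint_efforts","qvel")})
from scipy.spatial.transform import Rotation as Ro
z=Ro.from_euler("xyz",s["tool_rot"]).as_matrix()[:,2]; tip=p+.0735*z; print("z",z,"tip",tip)
U=lambda n,x,y,w,h,k:np.clip(cv2.resize(np.mean([eyes.read_camera(n) for _ in range(3)],0)[y:y+h,x:x+w,::-1],None,fx=k,fy=k,interpolation=cv2.INTER_CUBIC)*1.6,0,255).astype(np.uint8)
pt,ps=proj("top",tip),proj("scene",tip); print("proj",pt,ps)
A=U("top",250,100,80,110,5);B=U("scene",280,170,80,110,5)
cv2.imwrite("pics/c5.png",np.hstack([A,B]))
print("in crop",(pt-[250,100]+.5)*5,(ps-[280,170]+.5)*5+[400,0])
E
```

```text
{'time': np.float64(6.9667), 'qpos': array([-0.2107,  0.6232,  1.2936,  0.4028,  1.3324, -0.2857]), 'tool_pos': array([0.6388, 0.0654, 0.1685]), 'tool_rot': array([-3.124 , -0.3997,  1.5246]), 'contact_force': array([-0.5879, -0.4796, -1.3514]), 'torque': array([-0.3164, -0.1098,  0.016 ]), 'grip_force': np.float64(44.9306), 'opening': np.float64(0.0238)}
z [ 4.27002370e-04  3.89444294e-01 -9.21049923e-01] tip [0.63884035 0.0940571  0.10077951]
proj [288.15134054 138.58605136] [323.27613312 228.60448403]
in crop [193.25670271 195.43025681] [618.88066561 295.52242015]
```

View pics/c5.png

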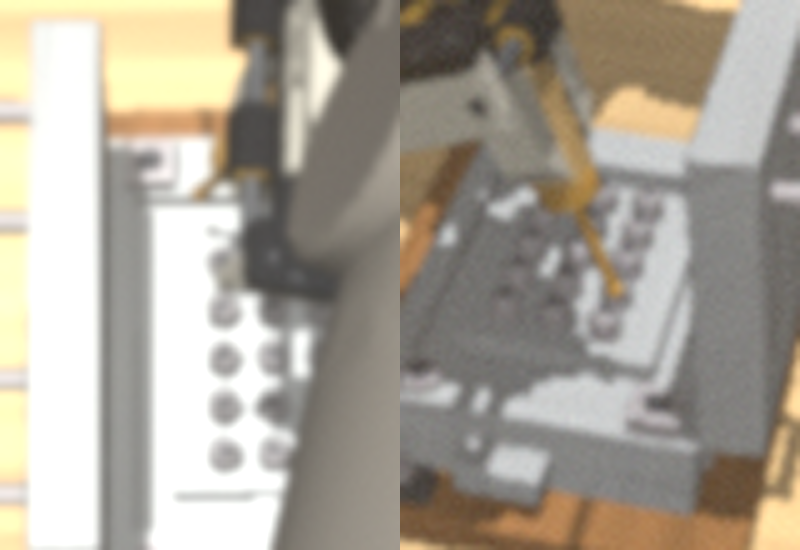

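The tip ball shows at about (200,192) in the top crop (predicted (193,195)) and (617,292) in the scene crop (predicted (619,295)). Now a mask for exact numbers.

```bash
python3 - <<'E'
from h import *
for n,(x,y,w,h) in(("top",(280,130,18,14)),("scene",(312,208,18,26))):
    a=np.mean([eyes.read_camera(n) for _ in range(6)],0); cv2.imwrite(f"pics/hov_{n}.png",a[:,:,::-1].astype(np.uint8))
    r=a[y:y+h,x:x+w]; br=r[:,:,0]-r[:,:,2]
    print(n,"cols",x,"rows",y); print(br.round(0).astype(int))
E
```

```text
top cols 280 rows 130
[[ 3  4  4  5  4  3  1  2  2  2  4 12 32 51 46 24  8  4]
 [ 1  2  4  4  4  2  2  1  1  2  3 12 31 49 42 22  7  4]
 [ 1  3  4  5  4  2  2  2  2  2  3 11 26 41 36 19  7  5]
 [ 3  4  5  5  4  3  2  1  1  1  3 10 21 32 30 17 10 12]
 [ 4  5  5  6  5  2  1  1  1  1  4 10 20 28 25 15 14 21]
 [ 5  5  5  5  4  2  1  1  2  3  7 15 24 27 21 14 15 20]
 [ 5  5  5  5  4  2  1  2  4  9 16 24 27 20 14 11 11 13]
 [ 3  3  3  3  2  2  2  5 13 22 28 28 20 12  7  7  8  9]
 [ 2  2  2  2  1  1  2  8 21 35 36 23 12  6  4  4  6  6]
 [ 2  2  2  2  2  2  3  9 22 34 30 16  6  4  3  2  4  5]
 [ 2  2  2  2  2  2  2  5 11 16 12  7  3  2  2  2  2  2]
 [ 2  2  2  2  2  2  1  2  4  4  3  2  2  1  1  1  1  1]
 [ 2  2  2  1  1  1  1  2  1  1  1  1  1  1  2  1  1  1]
 [ 2  2  1  1  1  1  1  1  1  1  1  1  1  2  1  2  2  1]]
scene cols 312 rows 208
[[45 52 53 57 64 61 50 29 10  4  2  0 -1 -2  0  2  1  1]
 [48 52 52 57 60 54 37 18  6  3  2  1 -1  0  0  2  4  2]
 [46 49 53 54 52 42 22  8  3  2  3  2  0 -1  1  4  3  4]
 [42 44 47 54 49 28 10  3  4  3  3  0 -1  0  0  2  3  4]
 [29 28 32 43 43 25  8  3  
[... 527 characters left out ...]
 2  2  2  0 -2]
 [ 2  3  4  3  4  4 14 34 48 37 15  4  3  2  3  3  0 -1]
 [ 2  4  4  4  3  2  4 18 40 46 27  9  2  3  3  4  1  0]
 [ 3  5  2  2  1  0 -1  7 27 49 40 15  4  2  2  1  0 -1]
 [ 4  4  4  2  0 -1 -3  1 18 41 49 30 10  3  1  1  0  0]
 [ 3  4  4  4  1  0 -2 -1  9 36 55 46 21  5  1 -2 -2 -2]
 [ 4  3  3  3  1 -1 -1  0  7 32 58 59 35 10  1  0 -2 -1]
 [ 4  4  3  0  1  0  0  0  7 26 51 55 33  9  0 -2 -2 -2]
 [ 4  2  2  1  0 -1 -1 -2  2 14 27 28 18  5  1 -1 -2 -1]
 [ 3  3  2  0 -2 -1  0 -1  1  5  8  8  4  2  0 -1 -1 -2]
 [ 4  4  1 -2 -1 -2  0  2  1  1  3  1  2 -1 -1 -2 -1 -2]
 [ 3  4  2  0 -2  0  0  2  1  2  2  2  0 -2 -1 -2 -1 -1]
 [ 4  4  2  0 -1  0  2  2  2  2  3  2  0  0  0 -2 -1  0]]
```

```bash
python3 - <<'E'
from h import *
bt,bs=(289.2,138.7),(322.7,227.0)
print("pred",proj("top",(.6388,.0925,.1045)),proj("scene",(.6388,.0925,.1045)))
print("tri",tri(bs,bt)); print(plane("top",bt,.1045),plane("scene",bs,.1045))
o=np.array([.56506,.05256]); a=.01137; R=np.array([[np.cos(a),-np.sin(a)],[np.sin(a),np.cos(a)]])
im=cv2.imread("pics/avg_scene.png").astype(np.float32).mean(2)
g=cv2.GaussianBlur(im,(0,0),.6)
d=cv2.GaussianBlur(im,(0,0),6)-g
g4=cv2.resize(d,None,fx=4,fy=4,interpolation=cv2.INTER_CUBIC)[190*4:242*4,290*4:340*4]
for th in(8,14):
    k,l,st,c=cv2.connectedComponentsWithStats((g4>th).astype(np.uint8))
    C=np.array([(c[i]-1.5)/4+[290,190] for i in range(1,k) if 6<st[i][4]/16<60]); print(th,len(C))
    for x in(48,24,0,-24,-48):
        row=[]
        for y in(28,4,-20):
            p=proj("scene",[*(o+R@np.array([x,y])/1000),.072]); q=C[np.argmin(np.linalg.norm(C-p,axis=1))]; row.append((q-p).round(1).tolist())
        print(x,row)
E
```

```text
pred [288.69956879 138.11734215] [322.6497937  227.17231063]
tri (array([0.63746417, 0.09181889, 0.10382597]), np.float64(0.0009562296294399178))
[0.63735117 0.09130656 0.1045    ] [0.63817911 0.09246397 0.1045    ]
8 9
48 [[-7.9, -1.9], [2.1, -0.2], [12.0, 1.5]]
24 [[4.2, -6.1], [2.1, -0.3], [11.8, 1.3]]
0 [[1.9, -0.1], [2.0, -0.2], [4.5, -5.7]]
-24 [[1.9, -0.2], [2.2, -0.3], [2.0, -0.1]]
-48 [[-0.2, 5.3], [-0.0, 5.2], [-0.4, 5.4]]
14 20
48 [[2.2, -0.3], [2.1, -0.1], [2.1, -0.2]]
24 [[1.9, -0.0], [2.0, -0.3], [2.2, -0.3]]
0 [[1.9, -0.1], [1.8, -0.2], [1.9, 0.1]]
-24 [[1.9, -0.1], [2.3, -0.2], [1.9, -0.0]]
-48 [[-0.2, 5.5], [0.1, 5.3], [-0.5, 5.4]]
```

{"method": "apply_moves", "body": {"delta_pos": [[0.002,0.02,0],[0.005,0.05,0],[0.005,0.066,0],[0.005,0.066,-0.03],[0.005,0.066,-0.06],[0.005,0.066,-0.08],[0.005,0.066,-0.092],[0.005,0.066,-0.092]], "dr": [[0,0,0],[0,0,0],[0,0,0],[0,0,0],[0,0,0],[0,0,0],[0,0,0],[0,0,0]], "jaw": [0,0,0,0,0,0,0,0]}}

```text
time: 8.53
tool_pos: [0.6398, 0.092, 0.1293]
tool_rot: [-3.12, -0.4, 1.523]
contact_force: [-0.1, 0.5, -1.6]
opening: 0.0235
grip_force: 44.9
```

```bash
python3 - <<'E'
from h import *
s=telemetry.observe(); print({k:np.round(v,4) for k,v in s.items() if k in("time","tool_pos","tool_rot","contact_force","torque")})
I={n:np.mean([eyes.read_camera(n) for _ in range(5)],0) for n in("scene","top")}
for n in I: cv2.imwrite(f"pics/land_{n}.png",I[n][:,:,::-1].astype(np.uint8))
def U(n,x,y,w,h,k,b):
    return np.clip((cv2.resize(I[n][y:y+h,x:x+w,::-1],None,fx=k,fy=k,interpolation=cv2.INTER_CUBIC)-b[0])*b[1],0,255).astype(np.uint8)
A=U("top",265,120,40,55,10,(60,1.5));B=U("scene",310,210,40,55,10,(20,1.8))
cv2.imwrite("pics/c6.png",np.hstack([A,B]))
E
```

```text
{'time': np.float64(8.5333), 'tool_pos': array([0.6398, 0.092 , 0.1293]), 'tool_rot': array([-3.12  , -0.3998,  1.5233]), 'contact_force': array([-0.0641,  0.5446, -1.6188]), 'torque': array([-0.3035, -0.1324,  0.0145])}
```

View pics/c6.png

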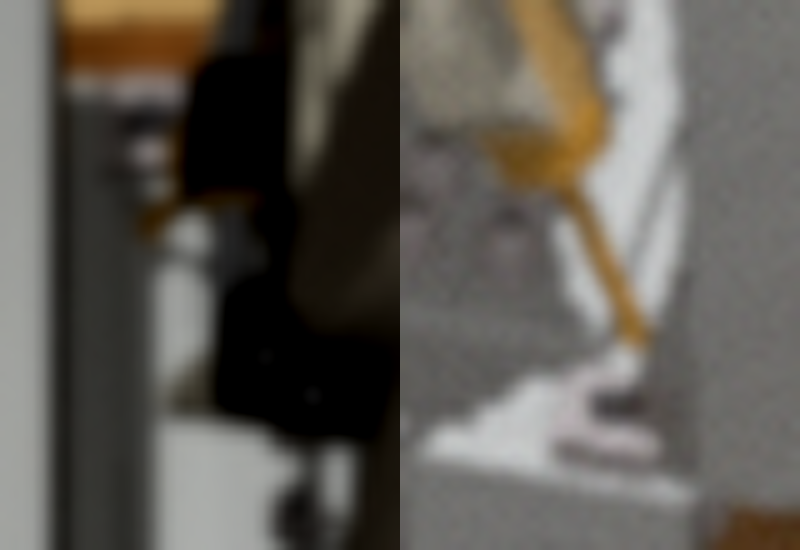

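The scene crop shows the ball at about (333.7,243.8), just on the hinge side of the gutter's inner wall line. I check this against the gutter edges seen in the first pictures.

```bash
python3 - <<'E'
from h import *
o=np.array([.56506,.05256]); a=.01137; R=np.array([[np.cos(a),-np.sin(a)],[np.sin(a),np.cos(a)]])
W=lambda x,y,z:[*(o+R@np.array([x,y])/1000),z]
inv=lambda w:(R.T@(w[:2]-o)*1000).round(1)
print("top obs -> mould coords (true)")
for px,z,t in(((285,198.1),.058,(-66,55)),((321.75,198.3),.058,(-66,-37)),((327.5,139.4),.058,(84,-55)),((280.75,132.5),.068,(100,64)),((333.6,127.0),.058,(115,-70)),((336.1,218.6),.058,(-115,-70))): print(inv(plane("top",px,z)),t)
print("scene")
for px,z,t in(((331.1,243),.058,(66,55)),((331.5,249.7),.068,(100,64)),((272.3,247.3),.058,(115,-70)),((300.5,193.9),.058,(-115,-70)),((292.7,237.3),.058,(66,-37)),((302.7,201.8),.058,(-84,-55))): print(inv(plane("scene",px,z)),t)
# ball now: kinematic
zt=np.array([.0004,.3894,-.921]); p=np.array([.6398,.092,.1293])+.0695*zt; print("ball kin",p,inv(p),proj("top",p),proj("scene",p))
for n,(x,y,w,h) in(("top",(274,134,16,14)),("scene",(325,234,16,14))):
    a_=cv2.imread(f"pics/land_{n}.png").astype(float)[:,:,::-1]; r=a_[y:y+h,x:x+w]
    print(n,x,y); print((r[:,:,0]-r[:,:,2]).round(0).astype(int))
E
```

```text
top obs -> mould coords (true)
[-62.3  52.3] (-66, 55)
[-64.5 -37. ] (-66, -37)
[ 83.7 -54.5] (84, -55)
[100.7  61. ] (100, 64)
[115.6 -70.5] (115, -70)
[-114.7  -70.4] (-115, -70)
scene
[68.8 59.1] (66, 55)
[101.8  66.6] (100, 64)
[117.6 -65.8] (115, -70)
[-104.2  -61.5] (-115, -70)
[ 72.4 -31.3] (66, -37)
[-70.7 -46.3] (-84, -55)
ball kin [0.6398278 0.1190633 0.0652905] [75.5 65.6] [279.01723076 142.68666229] [333.43905769 242.95105732]
top 274 134
[[ 4  5  5  4  4  4  8 15 24 21 10  4  3  3  3  2]
 [ 3  4  5  5  4  5  9 16 24 22  9  5  3  2  3  3]
 [ 4  4  5  5  5  5  8 15 24 20 10  4  3  2  3  3]
 [ 3  4  4  4  4  4  7 14 22 18  9  7  7  6  5  6]
 [ 3  3  3  4  3  4  6 11 18 17 15 17 18 17 15 15]
 [ 3  3  3  3  3  5  9 16 21 18 19 26 27 24 22 23]
 [ 2  2  3  4  7 12 19 25 24 14 13 19 21 17 14 17]
 [ 2  2  3  4 10 21 30 28 18  9  6  9 10  6  4  8]
 [ 3  2  3  6 13 26 30 19 10  4  4  4  4  1  2  3]
 [ 3  2  4  5 11 21 22 13  5  2  2  2  2  1  0  2]
 [ 3  3  3  4  7 11 13  8  3  1  0  1  0  0  0  2]
 [ 2  3  3  3  3  4  5  4  1  1  1  1  1  0  0  1]
 [ 3  3  3  2  3  2  3  1  2  1  1  1  1  0 -1  1]
 [ 3  3  2  3  3  2  2  1  1  1  1  1  1  0  1  2]]
scene 325 234
[[ 2  1  5 22 41 33 11  1 -2 -1 -2  0  1  1  2  1]
 [ 2  0  3 14 37 41 22  5 -1 -1 -1  0 -1  1  1  2]
 [ 2  0  1  8 26 46 33 11  0 -1 -2  0  1  2  2  2]
 [ 2  0 -1  2 16 39 42 23  4 -2 -1  0  2  2  1  3]
 [ 1  1 -1 -1  7 28 47 34 10  0 -1  0  2  2  2  2]
 [ 3  0  0 -1  2 15 41 43 20  3 -1  1  2  2  1  2]
 [ 2  1  2 -1  0  7 31 48 30  8  1  1  1  2  1  2]
 [ 1  2  0  0 -2  5 22 47 42 16  4  2  4  4  2  2]
 [ 1  1  1  0  0  3 19 44 48 26 11  3  2  2  2  1]
 [ 3  3  3  1  0  2 15 37 47 34 14  4  3  2  2  1]
 [ 2  3  1  1  2  2  7 19 29 25 11  2  3  2  1  0]
 [ 3  3  3  3  1  1  1  5  9 10  7  3  3  3  3  3]
 [ 3  0  2  2  1  1  1  0  2  4  3  4  1  2  3  3]
 [ 0  2  3  1  2  2  2  1  2  2  3  2  4  2  2  2]]
```

{"method": "apply_moves", "body": {"delta_pos": [[0,0.003,0],[0,0.003,-0.004],[0,0.003,-0.008],[0,0.003,-0.012],[0,0.003,-0.015],[0,0.003,-0.016],[0,0.003,-0.016],[0,0.003,-0.016]], "dr": [[0,0,0],[0,0,0],[0,0,0],[0,0,0],[0,0,0],[0,0,0],[0,0,0],[0,0,0]], "jaw": [0,0,0,0,0,0,0,0]}}

```text
time: 9.7
tool_pos: [0.6407, 0.0934, 0.1251]
tool_rot: [-3.124, -0.4, 1.525]
contact_force: [-0.0, -0.3, -1.5]
opening: 0.024
grip_force: 44.9
```

{"method": "apply_moves", "body": {"delta_pos": [[0,0,-0.001],[0,0,-0.002],[0,0,-0.003],[0,0,-0.004]], "dr": [[0,0,0],[0,0,0],[0,0,0],[0,0,0]], "jaw": [0,0,0,0]}}

```text
time: 10.03
tool_pos: [0.6407, 0.0934, 0.1235]
tool_rot: [-3.124, -0.4, 1.525]
contact_force: [0.9, -0.1, -2.2]
opening: 0.0238
grip_force: 44.9
```

{"method": "apply_moves", "body": {"delta_pos": [[0,0,-0.001],[0,0,-0.002],[0,0,-0.003],[0,0,-0.004]], "dr": [[0,0,0],[0,0,0],[0,0,0],[0,0,0]], "jaw": [0,0,0,0]}}

```text
time: 10.37
tool_pos: [0.6407, 0.0935, 0.1219]
tool_rot: [-3.124, -0.4, 1.525]
contact_force: [-0.2, -0.6, -2.3]
opening: 0.0238
grip_force: 44.9
```

{"method": "apply_moves", "body": {"delta_pos": [[0,0,-0.001],[0,0,-0.002],[0,0,-0.003],[0,0,-0.004]], "dr": [[0,0,0],[0,0,0],[0,0,0],[0,0,0]], "jaw": [0,0,0,0]}}

```text
time: 10.7
tool_pos: [0.6407, 0.0934, 0.1203]
tool_rot: [-3.124, -0.4, 1.525]
contact_force: [-0.7, -0.5, -0.7]
opening: 0.024
grip_force: 44.9
```

{"method": "apply_moves", "body": {"delta_pos": [[0,0,-0.001],[0,0,-0.002],[0,0,-0.003]], "dr": [[0,0,0],[0,0,0],[0,0,0]], "jaw": [0,0,0]}}

```text
time: 10.95
tool_pos: [0.6407, 0.0934, 0.1191]
tool_rot: [-3.124, -0.4, 1.525]
contact_force: [-1.0, 0.1, -1.5]
opening: 0.0238
grip_force: 44.9
```

{"method": "apply_moves", "body": {"delta_pos": [[0,0,-0.001],[0,0,-0.002],[0,0,-0.003],[0,0,-0.004]], "dr": [[0,0,0],[0,0,0],[0,0,0],[0,0,0]], "jaw": [0,0,0,0]}}

```text
time: 11.28
tool_pos: [0.6407, 0.0934, 0.1175]
tool_rot: [-3.124, -0.4, 1.525]
contact_force: [-0.4, 0.9, -0.4]
opening: 0.0238
grip_force: 44.9
```

{"method": "apply_moves", "body": {"delta_pos": [[0,0,-0.001],[0,0,-0.002],[0,0,-0.003]], "dr": [[0,0,0],[0,0,0],[0,0,0]], "jaw": [0,0,0]}}

```text
time: 11.53
tool_pos: [0.6408, 0.0935, 0.1169]
tool_rot: [-3.124, -0.4, 1.525]
contact_force: [-1.3, 0.0, 3.6]
opening: 0.0237
grip_force: 44.9
```

Contact at about 5 N, with the floor about 9 mm below the land. Now I start the draw with small steps to learn the slope.

{"method": "apply_moves", "body": {"delta_pos": [[-0.002,0,0],[-0.005,0,0],[-0.009,0,0],[-0.013,0,0],[-0.018,0,0],[-0.023,0,0]], "dr": [[0,0,0],[0,0,0],[0,0,0],[0,0,0],[0,0,0],[0,0,0]], "jaw": [0,0,0,0,0,0]}}

```text
time: 12.03
tool_pos: [0.6318, 0.0934, 0.1167]
tool_rot: [-3.125, -0.4, 1.525]
contact_force: [2.2, 0.3, 3.8]
opening: 0.0236
grip_force: 44.9
```

```bash
python3 - <<'E'
from h import *
s=telemetry.observe(); print({k:np.round(v,5) for k,v in s.items() if k in("time","tool_pos","tool_rot","contact_force","torque")})
E
```

```text
{'time': np.float64(12.0333), 'tool_pos': array([0.63178, 0.09345, 0.11668]), 'tool_rot': array([-3.12529, -0.39969,  1.5254 ]), 'contact_force': array([2.23176, 0.2509 , 3.79172]), 'torque': array([ 0.06033, -0.77039, -0.28617])}
```

{"method": "apply_moves", "body": {"delta_pos": [[-0.006,0,0],[-0.012,0,0],[-0.018,0,0],[-0.024,0,-0.0005],[-0.03,0,-0.0005],[-0.036,-0.0005,-0.0005],[-0.042,-0.0005,-0.0005],[-0.048,-0.0005,-0.0005]], "dr": [[0,0,0],[0,0,0],[0,0,0],[0,0,0],[0,0,0],[0,0,0],[0,0,0],[0,0,0]], "jaw": [0,0,0,0,0,0,0,0]}}

```text
time: 12.7
tool_pos: [0.6122, 0.0932, 0.1162]
tool_rot: [-3.124, -0.4, 1.525]
contact_force: [2.9, 0.2, 3.1]
opening: 0.0237
grip_force: 44.9
```

```bash
cat > o.py <<'E'
from h import *
s=telemetry.observe(); print({k:np.round(v,5).tolist() for k,v in s.items() if k in("time","tool_pos","contact_force","torque")})
E
python3 o.py
```

```text
{'time': 12.7, 'tool_pos': [0.61217, 0.09324, 0.11621], 'contact_force': [2.88189, 0.23414, 3.10913], 'torque': [0.17359, -0.85351, -0.30103]}
```

{"method": "apply_moves", "body": {"delta_pos": [[-0.006,0,-0.0002],[-0.012,0,-0.0004],[-0.018,0,-0.0006],[-0.024,0,-0.0008],[-0.03,0,-0.001],[-0.036,-0.0005,-0.0012],[-0.042,-0.0005,-0.0014],[-0.048,-0.0005,-0.0015]], "dr": [[0,0,0],[0,0,0],[0,0,0],[0,0,0],[0,0,0],[0,0,0],[0,0,0],[0,0,0]], "jaw": [0,0,0,0,0,0,0,0]}}

```text
time: 13.37
tool_pos: [0.5931, 0.093, 0.1157]
tool_rot: [-3.125, -0.4, 1.525]
contact_force: [5.0, -0.6, 4.5]
opening: 0.0238
grip_force: 44.9
```

```bash
python3 o.py
```

```text
{'time': 13.3667, 'tool_pos': [0.59309, 0.09304, 0.11569], 'contact_force': [5.02303, -0.58551, 4.52106], 'torque': [0.28197, -1.10269, -0.4458]}
```

{"method": "apply_moves", "body": {"delta_pos": [[-0.006,0,-0.0001],[-0.012,0,-0.0002],[-0.018,0,-0.0004],[-0.024,0,-0.0005],[-0.03,0,-0.0007],[-0.036,-0.0005,-0.0008],[-0.042,-0.0005,-0.001],[-0.048,-0.0005,-0.0011]], "dr": [[0,0,0],[0,0,0],[0,0,0],[0,0,0],[0,0,0],[0,0,0],[0,0,0],[0,0,0]], "jaw": [0,0,0,0,0,0,0,0]}}

```text
time: 14.03
tool_pos: [0.5739, 0.0928, 0.1153]
tool_rot: [-3.125, -0.4, 1.525]
contact_force: [4.1, -0.2, 4.7]
opening: 0.0239
grip_force: 44.9
```

```bash
python3 o.py
```

```text
{'time': 14.0333, 'tool_pos': [0.57393, 0.09281, 0.11528], 'contact_force': [4.1227, -0.21184, 4.71731], 'torque': [0.36026, -1.15409, -0.4773]}
```

{"method": "apply_moves", "body": {"delta_pos": [[-0.006,0,-0.0001],[-0.012,0,-0.0002],[-0.018,0,-0.0003],[-0.024,0,-0.0004],[-0.03,0,-0.0005],[-0.036,-0.0005,-0.0006],[-0.042,-0.0005,-0.0007],[-0.048,-0.0005,-0.0008]], "dr": [[0,0,0],[0,0,0],[0,0,0],[0,0,0],[0,0,0],[0,0,0],[0,0,0],[0,0,0]], "jaw": [0,0,0,0,0,0,0,0]}}

```text
time: 14.7
tool_pos: [0.5545, 0.0926, 0.1148]
tool_rot: [-3.124, -0.4, 1.525]
contact_force: [4.5, -0.1, 4.7]
opening: 0.0238
grip_force: 44.9
```

```bash
python3 o.py
```

```text
{'time': 14.7, 'tool_pos': [0.55455, 0.09261, 0.11481], 'contact_force': [4.50903, -0.10355, 4.69101], 'torque': [0.27965, -1.15482, -0.40857]}
```

{"method": "apply_moves", "body": {"delta_pos": [[-0.006,0,0],[-0.012,0,-0.0001],[-0.018,0,-0.0002],[-0.024,0,-0.0003],[-0.03,0,-0.0003],[-0.036,-0.0005,-0.0004],[-0.042,-0.0005,-0.0005],[-0.048,-0.0005,-0.0006]], "dr": [[0,0,0],[0,0,0],[0,0,0],[0,0,0],[0,0,0],[0,0,0],[0,0,0],[0,0,0]], "jaw": [0,0,0,0,0,0,0,0]}}

```text
time: 15.37
tool_pos: [0.5351, 0.0924, 0.1144]
tool_rot: [-3.123, -0.4, 1.525]
contact_force: [3.7, -0.4, 3.8]
opening: 0.0239
grip_force: 44.9
```

```bash
python3 o.py
```

```text
{'time': 15.3667, 'tool_pos': [0.53509, 0.09245, 0.11441], 'contact_force': [3.72989, -0.38074, 3.83404], 'torque': [0.16303, -0.94981, -0.30863]}
```

{"method": "apply_moves", "body": {"delta_pos": [[-0.006,0,-0.0001],[-0.012,0,-0.0002],[-0.018,0,-0.0003],[-0.024,0,-0.0004],[-0.03,0,-0.0005],[-0.036,-0.0005,-0.0006],[-0.042,-0.0005,-0.0007],[-0.048,-0.0005,-0.0008]], "dr": [[0,0,0],[0,0,0],[0,0,0],[0,0,0],[0,0,0],[0,0,0],[0,0,0],[0,0,0]], "jaw": [0,0,0,0,0,0,0,0]}}

```text
time: 16.03
tool_pos: [0.5158, 0.0923, 0.1141]
tool_rot: [-3.123, -0.4, 1.525]
contact_force: [2.8, 0.2, 3.0]
opening: 0.0239
grip_force: 44.9
```

```bash
python3 o.py
```

```text
{'time': 16.0333, 'tool_pos': [0.51581, 0.09226, 0.11407], 'contact_force': [2.78768, 0.23233, 2.96112], 'torque': [-0.01933, -0.63235, -0.26696]}
```

{"method": "apply_moves", "body": {"delta_pos": [[-0.006,0,-0.0002],[-0.012,0,-0.0004],[-0.018,0,-0.0006],[-0.024,0,-0.0008],[-0.03,0,-0.0009],[-0.036,0,-0.001],[-0.042,0,-0.0011],[-0.046,0,-0.0012]], "dr": [[0,0,0],[0,0,0],[0,0,0],[0,0,0],[0,0,0],[0,0,0],[0,0,0],[0,0,0]], "jaw": [0,0,0,0,0,0,0,0]}}

```text
time: 16.7
tool_pos: [0.4974, 0.0923, 0.1136]
tool_rot: [-3.123, -0.4, 1.525]
contact_force: [1.5, 0.2, 1.3]
opening: 0.0235
grip_force: 44.9
```

```bash
python3 o.py
```

```text
{'time': 16.7, 'tool_pos': [0.49742, 0.09228, 0.11364], 'contact_force': [1.51233, 0.22179, 1.25977], 'torque': [-0.03273, -0.52266, -0.17852]}
```

{"method": "apply_moves", "body": {"delta_pos": [[-0.004,0,-0.0004],[-0.008,0,-0.0008],[-0.012,0,-0.0011],[-0.015,0,-0.0013]], "dr": [[0,0,0],[0,0,0],[0,0,0],[0,0,0]], "jaw": [0,0,0,0]}}

```text
time: 17.03
tool_pos: [0.492, 0.0922, 0.1134]
tool_rot: [-3.125, -0.4, 1.525]
contact_force: [2.9, 0.6, 3.9]
opening: 0.0238
grip_force: 44.9
```

```bash
python3 o.py
```

```text
{'time': 17.0333, 'tool_pos': [0.492, 0.09222, 0.11335], 'contact_force': [2.8681, 0.64011, 3.91454], 'torque': [0.10668, -0.73798, -0.20666]}
```

{"method": "apply_moves", "body": {"delta_pos": [[0,-0.003,0],[0,-0.007,0],[0,-0.011,0],[0,-0.015,0],[0,-0.02,0]], "dr": [[0,0,0],[0,0,0],[0,0,0],[0,0,0],[0,0,0]], "jaw": [0,0,0,0,0]}}

```text
time: 17.45
tool_pos: [0.4912, 0.0846, 0.1131]
tool_rot: [-3.122, -0.401, 1.525]
contact_force: [-0.3, 3.7, 4.5]
opening: 0.0235
grip_force: 44.9
```

```bash
python3 o.py
```

```text
{'time': 17.45, 'tool_pos': [0.49125, 0.08465, 0.11315], 'contact_force': [-0.33794, 3.71586, 4.49771], 'torque': [1.15978, 0.04049, 0.05771]}
```

{"method": "apply_moves", "body": {"delta_pos": [[0,-0.005,0],[0,-0.01,0],[0,-0.015,0],[0,-0.02,0],[0,-0.025,0],[0.0005,-0.03,0]], "dr": [[0,0,0],[0,0,0],[0,0,0],[0,0,0],[0,0,0],[0,0,0]], "jaw": [0,0,0,0,0,0]}}

```text
time: 17.95
tool_pos: [0.4921, 0.0721, 0.1133]
tool_rot: [-3.124, -0.4, 1.525]
contact_force: [-0.1, 5.2, 5.0]
opening: 0.0241
grip_force: 44.9
```

```bash
python3 o.py
```

```text
{'time': 17.95, 'tool_pos': [0.49208, 0.07214, 0.1133], 'contact_force': [-0.08055, 5.16076, 4.96726], 'torque': [1.3606, 0.08237, 0.06415]}
```

{"method": "apply_moves", "body": {"delta_pos": [[0,-0.006,0.0001],[0,-0.012,0.0002],[0,-0.018,0.0003],[0,-0.024,0.0004],[0,-0.03,0.0005],[0,-0.036,0.0006],[0.0005,-0.042,0.0007]], "dr": [[0,0,0],[0,0,0],[0,0,0],[0,0,0],[0,0,0],[0,0,0],[0,0,0]], "jaw": [0,0,0,0,0,0,0]}}

```text
time: 18.53
tool_pos: [0.4922, 0.0553, 0.1135]
tool_rot: [-3.124, -0.4, 1.525]
contact_force: [-0.2, 4.4, 4.6]
opening: 0.0239
grip_force: 44.9
```

```bash
python3 o.py
```

```text
{'time': 18.5333, 'tool_pos': [0.49221, 0.05525, 0.11352], 'contact_force': [-0.20143, 4.42698, 4.57607], 'torque': [1.44808, 0.04139, 0.06555]}
```

{"method": "apply_moves", "body": {"delta_pos": [[0,-0.006,0.0002],[0,-0.012,0.0004],[0,-0.018,0.0005],[0,-0.024,0.0006],[0,-0.03,0.0007],[0,-0.036,0.0008],[0.0005,-0.042,0.001]], "dr": [[0,0,0],[0,0,0],[0,0,0],[0,0,0],[0,0,0],[0,0,0],[0,0,0]], "jaw": [0,0,0,0,0,0,0]}}

```text
time: 19.12
tool_pos: [0.4924, 0.0383, 0.1138]
tool_rot: [-3.124, -0.399, 1.525]
contact_force: [-0.5, 4.4, 3.7]
opening: 0.0239
grip_force: 44.9
```

```bash
python3 o.py
```

```text
{'time': 19.1167, 'tool_pos': [0.49239, 0.03834, 0.11381], 'contact_force': [-0.54328, 4.42964, 3.70509], 'torque': [1.14081, -0.02853, 0.08865]}
```

{"method": "apply_moves", "body": {"delta_pos": [[0,-0.006,0.0001],[0,-0.012,0.0002],[0,-0.018,0.0003],[0,-0.024,0.0004],[0,-0.03,0.0005],[0,-0.036,0.0006],[0.0005,-0.042,0.0007]], "dr": [[0,0,0],[0,0,0],[0,0,0],[0,0,0],[0,0,0],[0,0,0],[0,0,0]], "jaw": [0,0,0,0,0,0,0]}}

```text
time: 19.7
tool_pos: [0.4926, 0.0215, 0.1141]
tool_rot: [-3.124, -0.399, 1.525]
contact_force: [-0.6, 2.9, 2.7]
opening: 0.0234
grip_force: 44.9
```

```bash
python3 o.py
```

```text
{'time': 19.7, 'tool_pos': [0.49264, 0.02153, 0.11411], 'contact_force': [-0.56493, 2.9303, 2.72763], 'torque': [0.85647, -0.02238, 0.04703]}
```

{"method": "apply_moves", "body": {"delta_pos": [[0,-0.006,0],[0,-0.012,0],[0,-0.018,0],[0,-0.024,0.0001],[0,-0.03,0.0001],[0,-0.036,0.0002],[0.0005,-0.042,0.0002]], "dr": [[0,0,0],[0,0,0],[0,0,0],[0,0,0],[0,0,0],[0,0,0],[0,0,0]], "jaw": [0,0,0,0,0,0,0]}}

```text
time: 20.28
tool_pos: [0.4928, 0.0048, 0.1143]
tool_rot: [-3.124, -0.4, 1.525]
contact_force: [-0.7, 3.6, 3.0]
opening: 0.0239
grip_force: 44.9
```

```bash
python3 o.py
```

```text
{'time': 20.2833, 'tool_pos': [0.49282, 0.00483, 0.11425], 'contact_force': [-0.71866, 3.60376, 2.97379], 'torque': [0.92365, -0.01989, 0.02218]}
```

{"method": "apply_moves", "body": {"delta_pos": [[0,-0.006,0],[0,-0.012,0],[0,-0.018,0.0001],[0,-0.024,0.0001],[0,-0.03,0.0002],[0,-0.036,0.0002],[0,-0.042,0.0003],[0,-0.046,0.0003]], "dr": [[0,0,0],[0,0,0],[0,0,0],[0,0,0],[0,0,0],[0,0,0],[0,0,0],[0,0,0]], "jaw": [0,0,0,0,0,0,0,0]}}

```text
time: 20.95
tool_pos: [0.4929, -0.0136, 0.1144]
tool_rot: [-3.124, -0.4, 1.525]
contact_force: [1.2, 2.6, 3.2]
opening: 0.0235
grip_force: 44.9
```

```bash
python3 o.py
```

```text
{'time': 20.95, 'tool_pos': [0.4929, -0.01364, 0.1144], 'contact_force': [1.15332, 2.55672, 3.20521], 'torque': [0.83685, -0.06792, 0.02761]}
```

{"method": "apply_moves", "body": {"delta_pos": [[0,-0.004,0],[0,-0.008,0],[0,-0.011,0],[0,-0.011,0]], "dr": [[0,0,0],[0,0,0],[0,0,0],[0,0,0]], "jaw": [0,0,0,0]}}

```text
time: 21.28
tool_pos: [0.4929, -0.0182, 0.1144]
tool_rot: [-3.124, -0.399, 1.525]
contact_force: [-0.1, 0.9, 3.4]
opening: 0.024
grip_force: 44.9
```

```bash
python3 - <<'E'
from h import *
exec(open('o.py').read())
I={n:np.mean([eyes.read_camera(n) for _ in range(4)],0) for n in("scene","top")}
def U(n,x,y,w,h,k): return np.clip(cv2.resize(I[n][y:y+h,x:x+w,::-1],None,fx=k,fy=k,interpolation=cv2.INTER_CUBIC)*1.6,0,255).astype(np.uint8)
cv2.imwrite("pics/c7.png",np.hstack([U("top",295,165,50,60,8),U("scene",275,170,50,60,8)]))
E
```

```text
{'time': 21.2833, 'tool_pos': [0.49289, -0.01816, 0.11435], 'contact_force': [-0.12796, 0.90308, 3.40826], 'torque': [0.42083, 0.08046, 0.0827]}
```

View pics/c7.png

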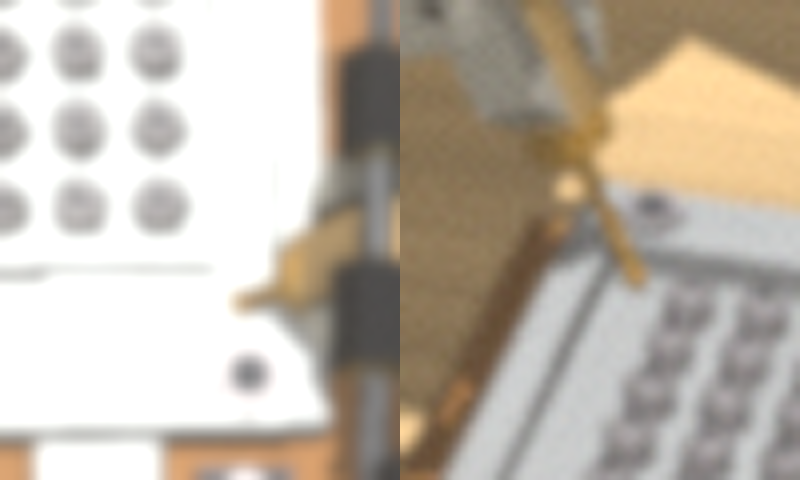

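The top view shows the ball at about (325.4,202.6), against (325.6,202.5) expected for gutter_end, so the pass is complete. I lift and return.

{"method": "apply_moves", "body": {"delta_pos": [[0,0,0.01],[0,0,0.03],[0,0,0.07],[0,0,0.12],[0,0,0.18],[0,0,0.24],[0,0,0.28],[0,0,0.3]], "dr": [[0,0,0],[0,0,0],[0,0,0],[0,0,0],[0,0,0],[0,0,0],[0,0,0],[0,0,0]], "jaw": [0,0,0,0,0,0,0,0]}}

```text
time: 22.35
tool_pos: [0.4937, -0.0182, 0.2368]
tool_rot: [-3.128, -0.398, 1.527]
contact_force: [-0.7, 0.1, -1.4]
opening: 0.0239
grip_force: 44.9
```

{"method": "apply_moves", "body": {"delta_pos": [[0,-0.02,0],[-0.005,-0.06,0],[-0.01,-0.11,0],[-0.015,-0.16,0],[-0.02,-0.21,0],[-0.023,-0.26,0],[-0.026,-0.31,0],[-0.028,-0.343,0]], "dr": [[-0.03,0,0],[-0.08,0,0],[-0.14,0,0],[-0.2,0,0],[-0.26,0,0],[-0.31,0,0],[-0.36,0,0],[-0.4,0,0]], "jaw": [0,0,0,0,0,0,0,0]}}

```text
time: 23.02
tool_pos: [0.4814, -0.1572, 0.2337]
tool_rot: [-3.132, -0.198, 1.527]
contact_force: [0.4, -0.7, -0.7]
opening: 0.0239
grip_force: 44.9
```

{"method": "apply_moves", "body": {"delta_pos": [[-0.004,-0.05,0],[-0.008,-0.1,0],[-0.012,-0.16,0],[-0.016,-0.22,0],[-0.02,-0.27,0],[-0.024,-0.31,0],[-0.027,-0.335,0],[-0.028,-0.343,0]], "dr": [[-0.06,0,0],[-0.12,0,0],[-0.18,0,0],[-0.24,0,0],[-0.3,0,0],[-0.35,0,0],[-0.39,0,0],[-0.4,0,0]], "jaw": [0,0,0,0,0,0,0,0]}}

```text
time: 23.68
tool_pos: [0.4702, -0.2931, 0.2341]
tool_rot: [-3.141, 0.001, 1.528]
contact_force: [0.0, 0.1, -1.5]
opening: 0.0241
grip_force: 44.9
```

{"method": "apply_moves", "body": {"delta_pos": [[0,0,0],[0,0,0],[0,0,0],[0,0,0]], "dr": [[0,0,0],[0,0,0],[0,0,0],[0,0,0]], "jaw": [0,0,0,0]}}

```text
time: 24.02
tool_pos: [0.4706, -0.2915, 0.2344]
tool_rot: [3.142, -0.0, 1.53]
contact_force: [-0.0, -0.5, -1.9]
opening: 0.0237
grip_force: 44.9
```

```bash
python3 - <<'E'
from h import *
s=telemetry.observe(); p=s["tool_pos"]; print({k:np.round(v,4).tolist() for k,v in s.items() if k not in("joint_efforts","qvel")})
I={n:np.mean([eyes.read_camera(n) for _ in range(4)],0) for n in("scene","top")}
for n in I: cv2.imwrite(f"pics/ret_{n}.png",I[n][:,:,::-1].astype(np.uint8))
def U(n,x,y,w,h,k): return np.clip(cv2.resize(I[n][y:y+h,x:x+w,::-1],None,fx=k,fy=k,interpolation=cv2.INTER_CUBIC)*1.6,0,255).astype(np.uint8)
cv2.imwrite("pics/c8.png",np.hstack([U("top",430,150,50,80,8)[:600],U("scene",170,95,50,80,8)[:600]]))
print("tip pred",[proj(n,p-[0,0,.0735]).round(1) for n in("top","scene")])
E
```

```text
{'time': 24.0167, 'qpos': [-0.6932, 0.389, 1.4313, 0.0003, 1.3215, -0.652], 'tool_pos': [0.4706, -0.2915, 0.2344], 'tool_rot': [3.1415, -0.0004, 1.5295], 'contact_force': [-0.0204, -0.5465, -1.9332], 'torque': [0.0138, -0.0567, 0.0243], 'grip_force': 44.9306, 'opening': 0.0237}
tip pred [array([464.3, 203.4]), array([197.1, 146.9])]
```

View pics/c8.png

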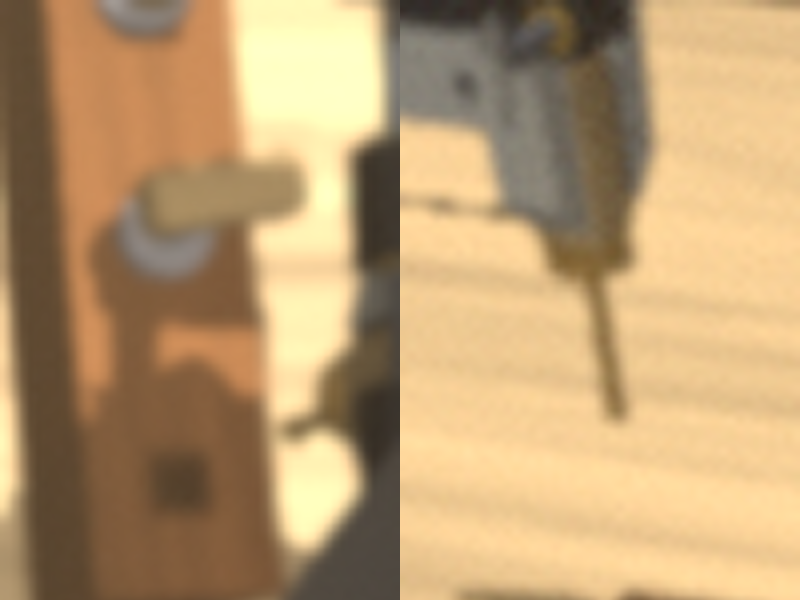

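The hole shows at about (452.2,209.5) in top; the tip is at about (465.9,203.2) in top and (196,146.4) in scene.

```bash
python3 - <<'E'
from h import *
I=cv2.imread("pics/ret_top.png").astype(float)
g=cv2.GaussianBlur(I.mean(2),(0,0),.6); r=g[202:218,444:462]; print(r.round(0).astype(int))
w=np.clip(np.percentile(r,40)-8-r,0,None); v,u=np.mgrid[202:218,444:462]
print((w*u).sum()/w.sum(),(w*v).sum()/w.sum())
for px in((452.2,209.5),((w*u).sum()/w.sum(),(w*v).sum()/w.sum())): print("hole",plane("top",px,.07))
print("ball top",plane("top",(465.9,203.2),.165),"scene",plane("scene",(196,146.1),.165),tri((196,146.1),(465.9,203.2)))
# tee: collar-centre check not needed
E
```

```text
[[59 58 57 58 58 58 58 58 58 58 59 60 60 58 56 55 56 59]
 [59 58 57 58 58 58 58 58 58 58 59 60 60 58 56 56 56 58]
 [59 58 57 57 57 57 57 57 56 57 58 59 59 58 56 56 56 58]
 [59 58 58 57 56 55 55 54 54 55 56 57 58 58 57 56 56 58]
 [59 59 58 56 54 52 51 50 50 50 51 54 56 57 57 56 56 57]
 [59 58 57 55 52 49 47 46 45 45 46 50 54 57 57 56 55 57]
 [59 58 57 55 51 47 44 43 42 42 43 47 53 57 57 56 56 56]
 [58 58 57 54 50 46 43 41 41 41 42 46 52 56 57 56 56 56]
 [58 58 57 54 51 46 43 41 40 40 42 46 52 56 57 56 56 56]
 [58 58 57 55 51 47 43 41 41 40 42 45 51 55 57 57 56 56]
 [58 58 58 55 52 48 44 43 42 41 43 46 51 56 58 57 56 56]
 [58 58 57 56 53 49 47 47 46 46 46 49 53 56 58 58 56 56]
 [57 58 58 57 55 53 52 52 51 51 51 52 55 58 59 58 57 56]
 [57 58 58 57 56 55 56 56 56 55 56 56 58 59 59 58 57 56]
 [57 58 58 57 57 57 58 58 57 57 57 58 59 60 59 58 57 55]
 [57 58 58 58 57 57 58 58 58 57 57 58 59 60 59 58 57 55]]
452.17856025302547 209.99977024107292
hole [ 0.46955999 -0.29504675  0.07      ]
hole [ 0.46836174 -0.29491971  0.07      ]
ball top [ 0.47035744 -0.29341481  0.165     ] scene [ 0.47402726 -0.2921374   0.165     ] (array([ 0.47066969, -0.29419568,  0.16298427]), np.float64(6.93297725126869e-05))
```

{"method": "apply_moves", "body": {"delta_pos": [[-0.002,-0.002,-0.03],[-0.002,-0.002,-0.07],[-0.002,-0.002,-0.12],[-0.002,-0.002,-0.17],[-0.002,-0.002,-0.23],[-0.002,-0.002,-0.29],[-0.002,-0.002,-0.33],[-0.002,-0.002,-0.355]], "dr": [[0,0,0],[0,0,0],[0,0,0],[0,0,0],[0,0,0],[0,0,0],[0,0,0],[0,0,0]], "jaw": [0,0,0,0,0,0,0,0]}}

```text
time: 25.08
tool_pos: [0.4689, -0.2923, 0.0903]
tool_rot: [-3.139, -0.002, 1.529]
contact_force: [-0.3, 1.4, -1.5]
opening: 0.0238
grip_force: 44.9
```

{"method": "apply_moves", "body": {"delta_pos": [[0,0,-0.001],[0,0,-0.002],[0,0,-0.003],[0,0,-0.004],[0,0,-0.005]], "dr": [[0,0,0],[0,0,0],[0,0,0],[0,0,0],[0,0,0]], "jaw": [0,0,0,0,0]}}

```text
time: 25.5
tool_pos: [0.4702, -0.2934, 0.0915]
tool_rot: [3.14, 0.001, 1.529]
contact_force: [0.6, 0.3, -1.2]
opening: 0.0236
grip_force: 44.9
```

{"method": "apply_moves", "body": {"delta_pos": [[0,0,-0.002],[0,0,-0.004],[0,0,-0.006],[0,0,-0.007]], "dr": [[0,0,0],[0,0,0],[0,0,0],[0,0,0]], "jaw": [0,0,0,0]}}

```text
time: 25.83
tool_pos: [0.4698, -0.293, 0.088]
tool_rot: [3.141, 0.0, 1.529]
contact_force: [-0.9, 1.5, 7.2]
opening: 0.0238
grip_force: 44.9
```

{"method": "apply_moves", "body": {"delta_pos": [[0,0,-0.001],[0,0,-0.002],[0,0,-0.003]], "dr": [[0,0,0],[0,0,0],[0,0,0]], "jaw": [0,0,0]}}

```text
time: 26.08
tool_pos: [0.4698, -0.293, 0.088]
tool_rot: [3.141, 0.001, 1.529]
contact_force: [-4.5, 2.7, 16.2]
opening: 0.024
grip_force: 44.9
```

{"method": "apply_moves", "body": {"delta_pos": [[0,0,0.002],[0,0,0.004],[0,0,0.004],[0,0,0.004],[0,0,0.004],[0,0,0.004],[0,0,0.004],[0,0,0.004]], "dr": [[0,0,0],[0,0,0],[0,0,0],[0,0,0],[0,0,0],[0,0,0],[0,0,0],[0,0,0]], "jaw": [0,0,0.27,0.3,0.35,0.4,0.5,0.55]}}

```text
time: 26.75
tool_pos: [0.4697, -0.293, 0.0879]
tool_rot: [3.142, -0.0, 1.529]
contact_force: [-0.9, -0.0, 0.4]
opening: 0.0453
grip_force: 0.0
```

{"method": "apply_moves", "body": {"delta_pos": [[0,0,0],[0,0,0.02],[0,0,0.06],[0,0,0.1],[0,0,0.15],[0,0,0.2],[0,0,0.25],[0,0,0.28]], "dr": [[0,0,0],[0,0,0],[0,0,0],[0,0,0],[0,0,0],[0,0,0],[0,0,0],[0,0,0]], "jaw": [0.55,0.55,0.55,0.55,0.55,0.55,0.55,0.55]}}

```text
time: 27.42
tool_pos: [0.4703, -0.2934, 0.203]
tool_rot: [3.139, 0.002, 1.529]
contact_force: [1.0, 0.5, -0.2]
opening: 0.0504
grip_force: 0.0
```

{"method": "apply_moves", "body": {"delta_pos": [[0,-0.04,0],[0,-0.1,0],[0,-0.18,0],[0,-0.26,0],[0,-0.32,0],[0,-0.36,0],[0,-0.37,0],[0,-0.37,0]], "dr": [[0,0,0],[0,0,0],[0,0,0],[0,0,0],[0,0,0],[0,0,0],[0,0,0],[0,0,0]], "jaw": [0.55,0.55,0.55,0.55,0.55,0.55,0.55,0.55]}}

```text
time: 28.08
tool_pos: [0.4689, -0.4422, 0.1989]
tool_rot: [-3.141, -0.001, 1.527]
contact_force: [0.0, 0.5, -0.1]
opening: 0.0506
grip_force: 0.0
```

```bash
python3 - <<'E'
from h import *
exec(open('o.py').read())
I={n:np.mean([eyes.read_camera(n) for _ in range(4)],0) for n in("scene","top")}
for n in I: cv2.imwrite(f"pics/fin_{n}.png",I[n][:,:,::-1].astype(np.uint8))
c=np.clip(I["scene"][140:290,110:390,::-1]*1.6,0,255).astype(np.uint8)
cv2.imwrite("pics/c9.png",cv2.resize(c,None,fx=2.8,fy=2.8,interpolation=cv2.INTER_CUBIC))
E
```

```text
{'time': 28.0833, 'tool_pos': [0.46895, -0.44219, 0.19889], 'contact_force': [0.04072, 0.51552, -0.06242], 'torque': [-0.00639, -0.05817, -0.06084]}
```

View pics/c9.png

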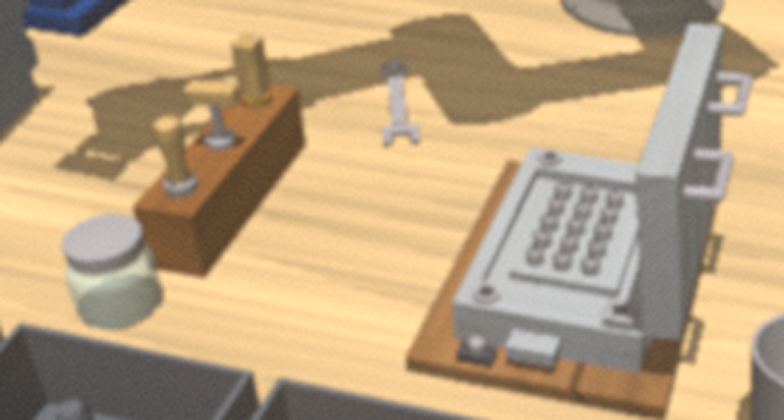

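The scraper stands upright in its hole (crop about (250,70)), the other tools are undisturbed, and the gripper is clear.

```bash
python3 -c "
from cell import job; print(job.hand_in())"
```

```text
the job is handed in; nothing more can be done
None
```

I drew the scraper through the gutter in one pass at 4–7 N (nearer 3 N for a moment just before the first corner), stood it back in its hole, let go and handed the job in at about 28 s; no verdict came back.

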